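# Sieve the small vial caps out of the bottle caps

### The arm

A 7-joint arm with a two-finger parallel gripper is mounted at the origin on a cart in front of the work surface, level with it; the furniture and walls round the work are solid. World frame = base frame: x ahead of the robot, y to its left, z up, the work surface at z = 0. Lengths are in m, angles in rad, forces in N, time in s.
With the tool pointing down it reaches from about 0.425 to 0.925 m from the base axis. Payload 6.8 kg.
Tool frame: the origin (TCP) lies at the very end of the fingers, on their centre line; the grasp point (between the pads) lies 19 mm behind it; z points along the fingers, y is the line along which they close (so a half turn about z gives the same grasp; the last joint's range is limited). The gripper opens to 85 mm and grips with 20 to 120 N. Pads are 22 mm wide; open, the fingers measure 114 mm over their backs; the gripper's body (76 mm by 85 mm) begins 54 mm behind the grasp point. The pads swing forward as they close: fully open they stand 13 mm farther back than shut.
Start: joints at [1.037, 0.477, 0.022, 1.555, -0.011, 1.109, -0.083], TCP at [0.279, -0.615, 0.231] pointing down, gripper open.
Joint ranges: [-2.96, 2.96], [-0.34, 2.1], [-1.41, 1.46], [0.24, 2.44], [-1.37, 4.51], [0.17, 1.92], [-2.96, 2.96]. Speed limits (rad/s): [2.39, 2.39, 3.14, 3.14, 3.14, 3.14, 3.14].

### API

Orientations are given as a rotation vector (axis times angle).
In Python, from bench import r gives the robot as it stands.
- The arm moves only by the shell command python3 -m jog 'ROWS' [FORCE]. ROWS is JSON, a list of rows, each an object of numbers: "fingers": the finger opening in m, from 0 to 0.0854; "x", "y", "z": the shift along the tool's x, y, z in m; "rx", "ry", "rz": the turn, a rotation vector about the tool's x, y, z in degrees. In form: [{"fingers": .., "x": .., "y": .., "z": .., "rx": .., "ry": .., "rz": ..}, ...]. A call has 1 to 8 rows; each row shifts and turns the commanded pose from where the row before left it, along the tool's axes as they then stand; what a row does not reach is not made up. A row lasts 1/8 s, in which the tool goes at most 62.5 mm and 10.7 degrees, less where a joint would pass 70% of its speed; a pose out of reach is approached as far as the arm can. A call is refused whole if a number of a shift passes 0.0625 or a number of a turn 10.7, either way. A call with a gripper value outside its range is refused whole. The fingers move at their own pace and stop on an object; FORCE is the grip in N (left out, the last holds). Time passes only in rows, so rows that do not move let the fingers close. It gives the time, the measured TCP pose, the force, the opening and the grip force at its end, in the units of the state.
- r.get_obs(): the state, without advancing time (a new reading comes with each control period).
- r.grab_frame(name): name is "scene" or "side" or "wrist"; returns (picture, depth): 480x640x3 uint8, red, green, blue; 480x640 float32, m along the optical axis (not along the pixel's ray), 0 where there is no reading.
- r.get_calibration(name): a dict with "mtx" (3x3 intrinsics, pixels), "dist" ([k1, k2, p1, p2, k3] as OpenCV has them; the pictures are not rectified), "extrinsics" (4x4, takes a point from camera to world coordinates). Camera axes: x right, y down, z forward; pixel columns grow to the right and rows downward; lengths in m; the calibration is good to about 2 mm. A picture is of the moment at which its call begins: read the wrist's pose just before it. get_calibration takes no time and is no camera call; for the wrist camera it gives the pose at the moment of the call.
- r.hand_in(): hands the job in; it is judged then, once.
Trained networks look in the newest picture that a camera, given by its name, has taken for a name from the list of things; names that differ only in an ending like _2 or _b are one class to them, and where a whole thing is asked for, a point or a joint stands for the part that bears it (a point fixed in the world has none). Each returns a list of dicts, best first, with "score" (0 to 1); they miss things now and then, are a little off and sometimes report something else, mostly with a low value. They report only what shows in the picture. A call takes as long as a camera call. They do not tell look-alikes from the thing itself.
- r.search_frame(target, camera): "xyz" ([x, y, z] in m, in world coordinates, good to about 4 mm: the middle of the surface that is visible of it).
- r.landmark_of(target, camera): "xyz" ([x, y, z] in m, in world coordinates, good to about 4 mm: a listed point, or the origin of a listed thing).
The state is a dict: "clock": time; "joints": joint angles; "qvel": joint speeds; "tau": joint torques, N m; "tcp_pos": TCP position; "orientation": TCP orientation; "contact_force": force on the tool from outside, world axes, zero at the start; "moment": the same for the moment, N m; "grip_width": finger opening in m; "gripper_force": force on a finger pad.
Only numpy, scipy, OpenCV 4.12 (cv2) and the standard library are available. Lean on these libraries where they do the work, as an engineer would, in place of code of your own. Each camera call takes 0.05 s, during which the arm holds its last target. There are 200 camera calls.

### The job

The slotted steel sieve holds small vial caps mixed with large bottle caps. Carry it level by its handle onto the rails of the white catch box, keep it down on the rails and shake it from side to side, rapping first the left and then the right spring bumper gently without driving either to its stop, until every small cap has dropped through into the box. Leave the sieve resting on the rails with the large caps still in it, let go, and do not disturb the bottle and vial standing about.

Things in the scene. Friction and masses are not known exactly. Their poses are not given: they have to be found in the camera images.
- sieve: Steel sieve, 0.35 kg, 116 (x) by 129 mm (y), walls 30 high. Origin: underside centre, z up. Floor top 4 mm up: plain strip |y| < 22 mm, then on each side two slots 18 wide in y, full width in x, 4 mm bar between. Flat runners reach from x = 50 to 58 mm on both sides. Caps slide on it easily (friction 0.2): carry gently, under 1.5 m/s2.
- sieve_grip (a point): Centre of the sieve's black handle bar, a fixed bridge over the sieve's middle along its x: 106 mm long, 14 wide (y), 20 high, centre 90 mm above the sieve's underside. Grip from above across the 14 mm, fingers closing along the sieve's y, firmly (about 40 N). Axes as the sieve.
- receiver: White catch box, fixed, 128 (x) by 252 mm (y). Origin: underside centre, z up. Inside 104 by 242 mm, floor 5 up. The tops of its long walls (|x| 52 to 60 mm, 45 high) are slippery rails (friction 0.2) along y for the sieve's runners. Outside them side guides (inner faces |x| = 60 mm: 2 mm play each side) rise to 53 mm, then flare out to 61. The sieve slides along y between two bumpers.
- receiver_seat (a point): Box centre at rail height, 45 mm above its underside; the seated sieve's underside is at this height. Axes as the box. A cross bar (61 to 77 mm high) near each end holds a spring bumper 68 mm above the worktop, which the sieve's end wall meets. Bars are reset each time: from the centred sieve's end wall to each bumper is 16 to 30 mm, differing at the two ends; find it by touch.
- plunger_left (a joint): Spring bumper at the +y end of the catch box: compression in m. 0 free, hard stop 0.013; spring 1500 N/m (3 mm is 4.5 N, 11 mm is 16.5 N). A rap is 3 mm or more; 11 mm or more counts as driven to its stop.
- plunger_right (a joint): Spring bumper at the -y end of the catch box; as plunger_left.
- small_cap_1: Small grey plastic vial cap, disc 14 mm across and 8 mm high, 10 g, at first lying on the plain middle strip of the sieve. Origin: centre of its flat underside. Falls through the 18 mm slots.
- small_cap_2: Small grey plastic vial cap, disc 14 mm across and 8 mm high, 10 g, at first lying on the plain middle strip of the sieve. Origin: centre of its flat underside. Falls through the 18 mm slots.
- small_cap_3: Small grey plastic vial cap, disc 14 mm across and 8 mm high, 10 g, at first lying on the plain middle strip of the sieve. Origin: centre of its flat underside. Falls through the 18 mm slots.
- large_cap_1: Large grey ribbed bottle cap, 30 mm across and 22 mm high, 25 g, in the sieve. Origin: centre of its flat underside. Too big for the slots.
- large_cap_2: Large grey ribbed bottle cap, 30 mm across and 22 mm high, 25 g, in the sieve. Origin: centre of its flat underside. Too big for the slots.
- saline_41: Bystander: white plastic infusion bottle, 48x55x111 mm, standing loose behind the work. Origin: centre of its underside.
- vial_21: Bystander: glass vial with a blue cap, 43x48x86 mm, standing loose behind the work. Origin: centre of its underside.
Things that resemble listed ones, but are neither listed nor needed, are in the scene too. Leave any green or purple look-alike of the sieve alone.

How it is judged:
By the outcome, as a careful person would: the job done as asked, in the order asked, and still so for the second after the job is handed in, with the robot touching nothing.
It also fails if it takes over 58 s, if anything falls off the work surface, if the arm or the gripper's body presses on something with over 40 N, if the wrist force passes 120 N, or if a joint passes its speed limit or range.

## Working session

There is one attempt and no reset: what is moved stays moved. The work goes in short steps, Python scripts to look and compute and a shell command to move; the robot and the scene stay as the last step left them, time stands still between calls to the robot, and variables do not carry over. Pictures are saved under pics/ and viewed, at most 10 in all, crops included, and the job is handed in when it is done.

```bash
mkdir -p pics; python3 - <<'E'
from bench import r
import cv2,numpy as np
o=r.get_obs();print({k:np.round(v,3).tolist() for k,v in o.items()})
for c in ["scene","side"]:
    p,d=r.grab_frame(c);cv2.imwrite(f"pics/{c}0.png",p[:,:,::-1])
    k=r.get_calibration(c);print(c,np.round(k['extrinsics'],3).tolist(),np.round(k['mtx'],1).tolist())
    for t in ["sieve_grip","sieve","receiver_seat","receiver"]:
        print(c,t,[(np.round(q['xyz'],3).tolist(),round(q['score'],2)) for q in r.landmark_of(t,c)])
    for t in ["saline_41","vial_21"]:
        print(c,t,[(np.round(q['xyz'],3).tolist(),round(q['score'],2)) for q in r.landmark_of(t,c)])
E
```

```text
{'clock': 0.0, 'joints': [1.037, 0.478, 0.022, 1.556, -0.011, 1.109, -0.083], 'qvel': [-0.0, -0.001, 0.0, 0.001, -0.0, 0.0, -0.0], 'tau': [0.0, -59.645, 1.608, -28.119, 0.012, 0.009, 0.0], 'tcp_pos': [0.279, -0.614, 0.23], 'orientation': [-3.069, -0.663, 0.001], 'contact_force': [0.296, -0.411, 0.037], 'moment': [0.034, 0.039, -0.022], 'gripper_force': 0.0, 'grip_width': 0.085}
scene [[-0.904, -0.243, 0.353, 0.061], [-0.428, 0.522, -0.738, 1.029], [-0.005, -0.818, -0.575, 0.916], [0.0, 0.0, 0.0, 1.0]] [[602.8, 0.0, 326.8], [0.0, 602.8, 239.6], [0.0, 0.0, 1.0]]
scene sieve_grip [([0.383, -0.15, 0.092], 0.95), ([0.578, -0.159, 0.09], 0.8), ([0.624, -0.381, 0.09], 0.69)]
scene sieve [([0.578, -0.158, 0.002], 0.97), ([0.384, -0.149, -0.003], 0.93), ([0.626, -0.382, -0.005], 0.9)]
scene receiver_seat [([0.551, 0.171, 0.046], 0.72)]
scene receiver [([0.552, 0.172, 0.002], 0.92)]
scene saline_41 [([0.779, -0.078, 0.001], 0.57)]
scene vial_21 [([0.78, 0.095, -0.002], 0.85)]
side [[0.992, -0.096, 0.082, 0.52], [-0.125, -0.641, 0.757, -0.79], [-0.021, -0.762, -0.648, 0.765], [0.0, 0.0, 0.0, 1.0]] [[498.9, 0.0, 312.8], [0.0, 498.9, 241.9], [0.0, 0.0, 1.0]]
side sieve_grip [([0.38, -0.151, 0.091], 0.91), ([0.616, -0.381, 0.087], 0.76), ([0.572, -0.158, 0.09], 0.69)]
side sieve [([0.378, -0.152, 0.001], 0.87), ([0.619, -0.381, 0.001], 0.69), ([0.577, -0.161, -0.001], 0.65)]
side receiver_seat [([0.552, 0.172, 0.041], 0.83), ([0.607, -0.196, 0.007], 0.47)]
side receiver [([0.558, 0.173, 0.001], 0.65)]
side saline_41 [([0.78, -0.077, 0.001], 0.82)]
side vial_21 [([0.786, 0.092, 0.002], 0.57)]
```

View pics/scene0.png

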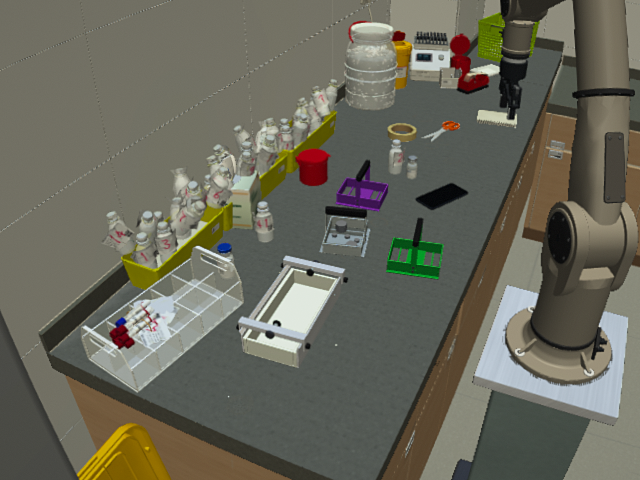

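View pics/side0.png

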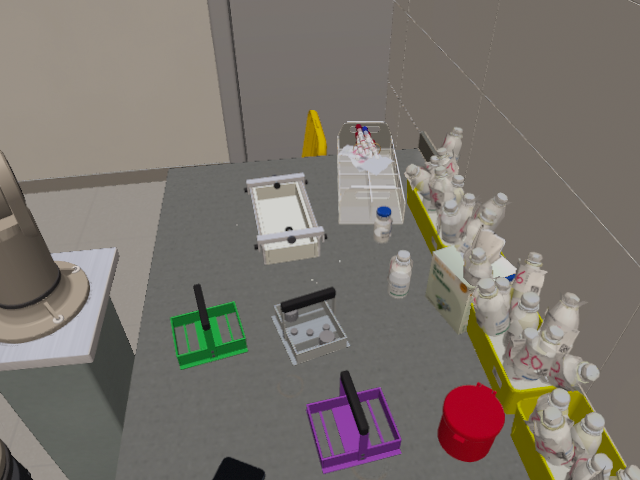

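Scene picture: steel sieve at (345,232); look-alikes are green at (415,257) and purple at (362,190). Side picture: steel (310,325), green (208,332), purple (352,425). I choose the grey steel one at about (0.577,-0.159). The box is at (292,305) in scene. Next I measure yaws from depth and make a close crop.

```bash
cat > h.py <<'E'
from bench import r
import cv2,numpy as np
def cloud(c):
    p,d=r.grab_frame(c);k=r.get_calibration(c)
    v,u=np.nonzero(d>0)
    n=cv2.undistortPoints(np.stack([u,v],1).astype(np.float32)[:,None],np.array(k['mtx']),np.array(k['dist']))[:,0]
    z=d[v,u];P=np.c_[n*z[:,None],z];E=np.array(k['extrinsics'])
    return p,P@E[:3,:3].T+E[:3,3],p[v,u].astype(int)
def sel(P,cx,cy,R,z0,z1): return (np.hypot(P[:,0]-cx,P[:,1]-cy)<R)&(P[:,2]>z0)&(P[:,2]<z1)
def rect(X):
    (c,s,a)=cv2.minAreaRect(X[:,:2].astype(np.float32));return np.round(c,4),np.round(s,4),round(a,1)
E
python3 - <<'E'
from h import *
for c in ["scene","side"]:
    p,P,C=cloud(c)
    m=sel(P,.577,-.159,.08,.093,.105);print(c,"bar",m.sum(),rect(P[m]),np.median(P[m,2]))
    m=sel(P,.577,-.159,.1,.025,.034);print(c,"rim",m.sum(),rect(P[m]))
    m=sel(P,.552,.172,.16,.070,.08);print(c,"crossbars",m.sum(),rect(P[m]))
    for s in (1,-1):
        q=P[m&((P[:,1]-.172)*s>0)];print("  bar",s,rect(q),q.mean(0).round(4))
    m=sel(P,.552,.172,.16,.042,.056);print(c,"rail/guides",m.sum(),rect(P[m]))
    if c=="side":cv2.imwrite("pics/crop.png",cv2.resize(p[270:370,250:370,::-1],None,fx=5,fy=5))
E
```

```text
scene bar 198 (array([ 0.5776, -0.1594]), array([0.1051, 0.0204]), 15.3) 0.09937722216309741
scene rim 346 (array([ 0.5775, -0.1604]), array([0.1057, 0.1393]), 13.0)
scene crossbars 1105 (array([0.5949, 0.1702]), array([0.2305, 0.2594]), 4.5)
  bar 1 (array([0.591 , 0.2605]), array([0.0773, 0.2413]), 68.8) [0.543  0.2799 0.0754]
  bar -1 (array([0.6137, 0.0808]), array([0.2526, 0.08  ]), 28.3) [0.5694 0.0639 0.0757]
scene rail/guides 1187 (array([0.5918, 0.1752]), array([0.2374, 0.2565]), 4.5)
side bar 441 (array([ 0.5755, -0.1627]), array([0.1054, 0.0175]), 15.4) 0.0993886189602391
side rim 538 (array([ 0.5756, -0.1622]), array([0.1068, 0.1326]), 14.5)
side crossbars 928 (array([0.5937, 0.168 ]), array([0.231 , 0.2555]), 4.7)
  bar 1 (array([0.5887, 0.2651]), array([0.0591, 0.2332]), 77.6) [0.5424 0.2723 0.0748]
  bar -1 (array([0.6111, 0.0793]), array([0.2547, 0.0763]), 28.7) [0.5672 0.0569 0.0761]
side rail/guides 759 (array([0.59  , 0.1733]), array([0.239, 0.257]), 4.5)
```

View pics/crop.png

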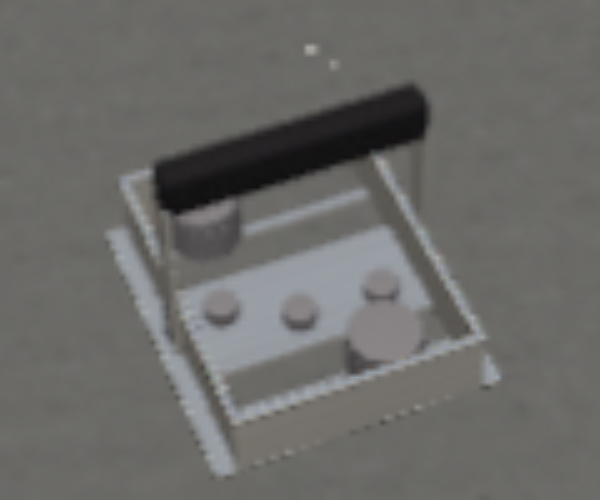

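The crop confirms it: grey steel sieve, handle at yaw about 15°, three small caps on the strip and two large ones. I go above it.

```bash
python3 -m jog '[{"rz":9.4},{"x":0.02,"y":-0.018},{"x":0.04,"y":-0.036},{"x":0.045,"y":-0.04},{"x":0.045,"y":-0.04},{"x":0.045,"y":-0.04},{"x":0.045,"y":-0.04},{"x":0.045,"y":-0.04}]'
python3 -m jog '[{"x":0.045,"y":-0.04},{"x":0.04,"y":-0.036},{"x":0.02,"y":-0.018},{"x":0.01,"y":-0.01},{"z":0.02},{"z":0.01},{}]'
cat >> h.py <<'E'
from scipy.spatial.transform import Rotation as Ro
def delta(x,y,z,yaw):
    o=r.get_obs();R=Ro.from_rotvec(o['orientation']).as_matrix();cy=np.degrees(np.arctan2(R[1,0],R[0,0]))
    print("t",round(o['clock'],2),"tcp",np.round(o['tcp_pos'],4),"yaw",round(cy,2),"tilt",np.round(R[:2,2],4),"F",np.round(o['contact_force'],1),"w",round(o['grip_width'],4))
    d=np.array([x,y,z])-o['tcp_pos'];a=np.radians(yaw);T=np.array([[np.cos(a),np.sin(a),0],[np.sin(a),-np.cos(a),0],[0,0,-1]])
    print("rz first",round(cy-yaw,2),"then tool shift",np.round(d@T,4))
E
python3 - <<'E'
from h import *
p,P,C=cloud("wrist");cv2.imwrite("pics/w1.png",p[:,:,::-1])
m=sel(P,.577,-.161,.08,.094,.105)&(C.max(1)<90);print("wrist bar",m.sum(),rect(P[m]),P[m].mean(0))
for t in ["sieve_grip","sieve"]:print([(np.round(q['xyz'],4),round(q['score'],2)) for q in r.landmark_of(t,"wrist")])
delta(.577,-.161,.071,15.3)
for c in ["scene","side"]:
    p,P,C=cloud(c)
    b=(abs(P[:,0]-.552)<.1)&(abs(P[:,1]-.172)<.15)&(P[:,2]>.068)&(P[:,2]<.082)
    for s in (1,-1):
        q=P[b&((P[:,1]-.172)*s>.05)];print(c,"cross",s,rect(q),q.mean(0).round(4))
    b=(abs(P[:,0]-.552)<.1)&(abs(P[:,1]-.172)<.15)&(P[:,2]>.042)&(P[:,2]<.056)
    print(c,"rail",rect(P[b]))
E
```

```text
wrist bar 0 (array([0., 0.]), array([0., 0.]), 0.0) [nan nan nan]
[]
[]
t 0.95 tcp [ 0.2788 -0.6147  0.2313] yaw 24.39 tilt [ 0.0001 -0.    ] F [ 0.3 -0.4 -0.2] w 0.0855
rz first 9.09 then tool shift [ 0.4073 -0.359   0.1603]
scene cross 1 (array([0.5454, 0.2752]), array([0.0406, 0.1475]), 89.4) [0.5424 0.2803 0.0749]
scene cross -1 (array([0.5629, 0.0586]), array([0.1493, 0.0451]), 10.5) [0.5606 0.0577 0.0754]
scene rail (array([0.5549, 0.1721]), array([0.1637, 0.257 ]), 4.4)
side cross 1 (array([0.5428, 0.2718]), array([0.1461, 0.0452]), 12.2) [0.5413 0.2716 0.0742]
side cross -1 (array([0.5608, 0.0567]), array([0.0434, 0.1467]), 88.3) [0.5599 0.0503 0.0757]
side rail (array([0.5519, 0.1703]), array([0.1628, 0.2562]), 4.5)validation failed for argument at $[0]...
validation failed for argument at $[0]...
<stdin>:3: RuntimeWarning: Mean of empty slice.
  ret = um.true_divide(
```

View pics/w1.png

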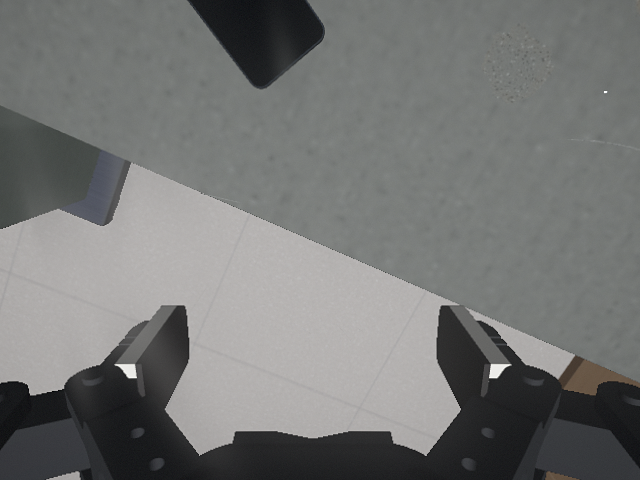

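The wrist picture shows the arm still at the start, because each row must carry all keys. Box yaw is about 4.5°.

```bash
python3 -m jog '[{"fingers":0.085,"x":0,"y":0,"z":0,"rx":0,"ry":0,"rz":9.1},{"fingers":0.085,"x":0.02,"y":-0.018,"z":0,"rx":0,"ry":0,"rz":0},{"fingers":0.085,"x":0.04,"y":-0.035,"z":0,"rx":0,"ry":0,"rz":0},{"fingers":0.085,"x":0.045,"y":-0.04,"z":0,"rx":0,"ry":0,"rz":0},{"fingers":0.085,"x":0.045,"y":-0.04,"z":0,"rx":0,"ry":0,"rz":0},{"fingers":0.085,"x":0.045,"y":-0.04,"z":0,"rx":0,"ry":0,"rz":0},{"fingers":0.085,"x":0.045,"y":-0.04,"z":0,"rx":0,"ry":0,"rz":0},{"fingers":0.085,"x":0.045,"y":-0.04,"z":0,"rx":0,"ry":0,"rz":0}]'
python3 -m jog '[{"fingers":0.085,"x":0.045,"y":-0.04,"z":0,"rx":0,"ry":0,"rz":0},{"fingers":0.085,"x":0.04,"y":-0.035,"z":0,"rx":0,"ry":0,"rz":0},{"fingers":0.085,"x":0.025,"y":-0.021,"z":0,"rx":0,"ry":0,"rz":0},{"fingers":0.085,"x":0.01,"y":-0.01,"z":0,"rx":0,"ry":0,"rz":0},{"fingers":0.085,"x":0,"y":0,"z":0,"rx":0,"ry":0,"rz":0}]'
python3 - <<'E'
from h import *
p,P,C=cloud("wrist");cv2.imwrite("pics/w2.png",p[:,:,::-1])
m=sel(P,.577,-.161,.08,.094,.105)&(C.max(1)<90);print("wrist bar",m.sum(),rect(P[m]),P[m].mean(0))
for t in ["sieve_grip","sieve"]:print([(np.round(q['xyz'],4),round(q['score'],2)) for q in r.landmark_of(t,"wrist")])
delta(.577,-.161,.071,15.3)
E
```

```text
clock: 2.05
tcp_pos: [0.4879, -0.294, 0.2317]
orientation: [3.113, 0.418, 0.001]
contact_force: [0.6, 0.2, 0.8]
grip_width: 0.0853
gripper_force: 0.0
clock: 2.68
tcp_pos: [0.5747, -0.1616, 0.2312]
orientation: [3.113, 0.419, -0.0]
contact_force: [1.2, -0.4, -0.2]
grip_width: 0.0849
gripper_force: 0.0
wrist bar 1464 (array([ 0.5773, -0.1617]), array([0.1055, 0.0137]), 14.7) [ 0.55909775 -0.16658361  0.09796266]
[(array([ 0.5787, -0.1591,  0.0882]), 0.95), (array([ 0.3813, -0.1513,  0.0909]), 0.9), (array([ 0.6237, -0.3832,  0.0867]), 0.61)]
[(array([ 3.821e-01, -1.491e-01, -3.000e-04]), 0.84), (array([ 6.192e-01, -3.798e-01, -6.000e-04]), 0.68), (array([ 0.5824, -0.16  ,  0.0025]), 0.61)]
t 2.83 tcp [ 0.5738 -0.1638  0.2313] yaw 15.13 tilt [-0.0005 -0.001 ] F [-0.1 -0.5 -0.9] w 0.0846
rz first -0.17 then tool shift [ 0.0038 -0.0019  0.1603]
```

View pics/w2.png

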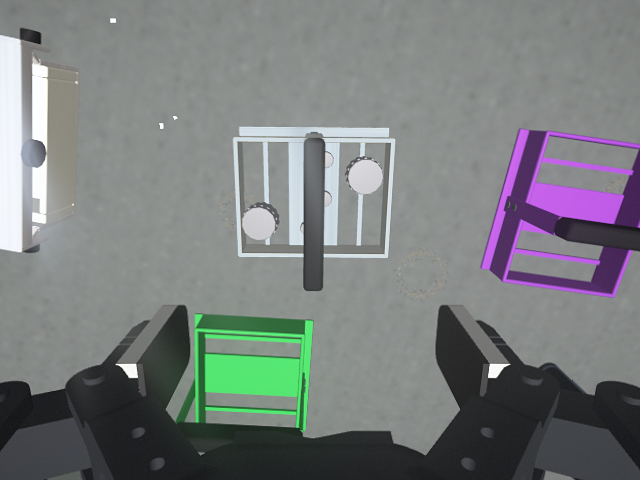

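Wrist view: steel sieve centred at (315,200), bar along image vertical at (314,210), straight between the fingers; green (255,370) and purple (570,215) are clear. Descend and grip.

```bash
python3 -m jog '[{"fingers":0.085,"x":0.004,"y":-0.002,"z":0.03,"rx":0,"ry":0,"rz":0},{"fingers":0.085,"x":0,"y":0,"z":0.04,"rx":0,"ry":0,"rz":0},{"fingers":0.085,"x":0,"y":0,"z":0.04,"rx":0,"ry":0,"rz":0},{"fingers":0.085,"x":0,"y":0,"z":0.03,"rx":0,"ry":0,"rz":0},{"fingers":0.085,"x":0,"y":0,"z":0.02,"rx":0,"ry":0,"rz":0},{"fingers":0.04,"x":0,"y":0,"z":0,"rx":0,"ry":0,"rz":0},{"fingers":0.03,"x":0,"y":0,"z":0,"rx":0,"ry":0,"rz":0},{"fingers":0.022,"x":0,"y":0,"z":0,"rx":0,"ry":0,"rz":0}]' 40
python3 -m jog '[{"fingers":0.018,"x":0,"y":0,"z":0,"rx":0,"ry":0,"rz":0},{"fingers":0.014,"x":0,"y":0,"z":0,"rx":0,"ry":0,"rz":0},{"fingers":0.008,"x":0,"y":0,"z":0,"rx":0,"ry":0,"rz":0},{"fingers":0,"x":0,"y":0,"z":0,"rx":0,"ry":0,"rz":0},{"fingers":0,"x":0,"y":0,"z":0,"rx":0,"ry":0,"rz":0},{"fingers":0,"x":0,"y":0,"z":0,"rx":0,"ry":0,"rz":0}]'
```

```text
clock: 3.82
tcp_pos: [0.5788, -0.1592, 0.0726]
orientation: [3.113, 0.417, 0.003]
contact_force: [-0.1, 0.2, 0.4]
grip_width: 0.0317
gripper_force: 0.0
clock: 4.58
tcp_pos: [0.5788, -0.1593, 0.0722]
orientation: [3.113, 0.417, 0.002]
contact_force: [-0.0, -2.0, 6.3]
grip_width: 0.0133
gripper_force: 40.2
```

```bash
python3 -m jog '[{"fingers":0,"x":0,"y":0,"z":-0.003,"rx":0,"ry":0,"rz":0},{"fingers":0,"x":0,"y":0,"z":-0.008,"rx":0,"ry":0,"rz":0},{"fingers":0,"x":0,"y":0,"z":-0.014,"rx":0,"ry":0,"rz":0},{"fingers":0,"x":0,"y":0,"z":-0.02,"rx":0,"ry":0,"rz":0},{"fingers":0,"x":0,"y":0,"z":-0.022,"rx":0,"ry":0,"rz":0},{"fingers":0,"x":0,"y":0,"z":-0.022,"rx":0,"ry":0,"rz":0},{"fingers":0,"x":0,"y":0,"z":-0.018,"rx":0,"ry":0,"rz":0},{"fingers":0,"x":0,"y":0,"z":-0.012,"rx":0,"ry":0,"rz":0}]'
python3 -m jog '[{"fingers":0,"x":0,"y":0,"z":-0.007,"rx":0,"ry":0,"rz":0},{"fingers":0,"x":0,"y":0,"z":-0.003,"rx":0,"ry":0,"rz":0},{"fingers":0,"x":0,"y":0,"z":0,"rx":0,"ry":0,"rz":1},{"fingers":0,"x":0,"y":0,"z":0,"rx":0,"ry":0,"rz":2},{"fingers":0,"x":0,"y":0,"z":0,"rx":0,"ry":0,"rz":2.5},{"fingers":0,"x":0,"y":0,"z":0,"rx":0,"ry":0,"rz":2.5},{"fingers":0,"x":0,"y":0,"z":0,"rx":0,"ry":0,"rz":2},{"fingers":0,"x":0,"y":0,"z":0,"rx":0,"ry":0,"rz":1}]'
python3 - <<'E'
from h import *
delta(.5535,.171,.200,4.5)
for c in ["scene","side"]:
    p,P,C=cloud(c)
    m=sel(P,.577,-.161,.12,.13,.165);print(c,"rim",m.sum(),rect(P[m]),P[m].mean(0).round(4)) if m.sum() else print(0)
    for t in ["sieve","sieve_grip","receiver_seat","small_cap_1"]:print(t,[(np.round(q['xyz'],4),round(q['score'],2)) for q in r.landmark_of(t,c)])
    if c=="side":cv2.imwrite("pics/s3.png",cv2.resize(p[150:390,200:450,::-1],None,fx=2.5,fy=2.5))
E
```

```text
clock: 5.58
tcp_pos: [0.5784, -0.1586, 0.1917]
orientation: [3.113, 0.418, 0.002]
contact_force: [0.1, -0.1, -4.0]
grip_width: 0.0135
gripper_force: 39.1
clock: 6.58
tcp_pos: [0.578, -0.1586, 0.2001]
orientation: [-3.139, -0.116, 0.001]
contact_force: [-0.3, -0.0, -4.3]
grip_width: 0.0134
gripper_force: 39.1
t 6.58 tcp [ 0.578  -0.1586  0.2001] yaw 4.22 tilt [-0.0005 -0.    ] F [-0.3 -0.  -4.3] w 0.0134
rz first -0.28 then tool shift [ 1.500e-03 -3.305e-01  1.000e-04]
scene rim 1508 (array([ 0.5755, -0.1581]), array([0.1163, 0.1408]), 2.4) [ 0.5758 -0.1531  0.1447]
sieve [(array([ 0.5756, -0.1559,  0.1294]), 0.93), (array([ 0.3841, -0.1476, -0.0007]), 0.8), (array([ 0.6234, -0.3818, -0.0027]), 0.58)]
sieve_grip [(array([ 0.6229, -0.3829,  0.089 ]), 0.87), (array([ 0.5774, -0.1602,  0.216 ]), 0.78), (array([ 0.3819, -0.1492,  0.0896]), 0.7), (array([ 0.5494, -0.114 ,  0.1341]), 0.17)]
receiver_seat [(array([0.5535, 0.1678, 0.048 ]), 0.82)]
small_cap_1 [(array([ 0.6044, -0.1639,  0.1294]), 0.57), (array([ 0.5743, -0.1691,  0.1308]), 0.52), (array([ 0.5455, -0.1583,  0.131 ]), 0.44), (array([ 0.7737, -0.08  ,  0.0008]), 0.17)]
side rim 2889 (array([ 0.5747, -0.1601]), array([0.1161, 0.133 ]), 4.3) [ 0.5734 -0.1731  0.1421]
sieve [(array([ 0.5743, -0.1612,  0.1291]), 0.95), (array([ 0.6199, -0.3821, -0.001 ]), 0.8), (array([ 0.3789, -0.1517, -0.002 ]), 0.69)]
sieve_grip [(array([ 0.382 , -0.1529,  0.0897]), 0.89), (array([ 0.5705, -0.1572,  0.2205]), 0.78), (array([ 0.6188, -0.3805,  0.0895]), 0.62), (array([ 0.5995, -0.2009,  0.1342]), 0.17)]
receiver_seat [(array([0.5539, 0.1683, 0.0407]), 0.72), (array([ 0.5778, -0.165 ,  0.1301]), 0.58)]
small_cap_1 [(array([ 0.6061, -0.1684,  0.1315]), 0.63), (array([ 0.5413, -0.1556,  0.1299]), 0.48), (array([ 0.5766, -0.1646,  0.1298]), 0.38), (array([ 0.5752, -0.1591,  0.1291]), 0.19)]
```

View pics/s3.png

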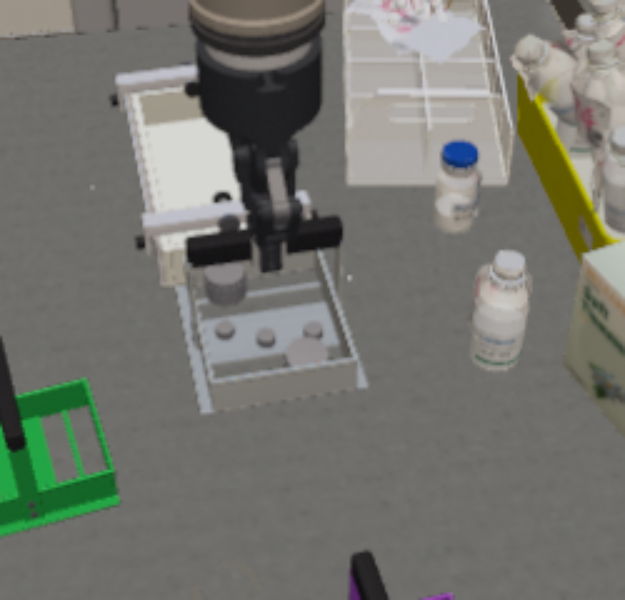

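The side crop shows the sieve level in the gripper with all five caps in it (small caps at (225,330),(265,338),(313,330)) and a clear path. Carry on.

```bash
python3 -m jog '[{"fingers":0,"x":0,"y":-0.004,"z":0,"rx":0,"ry":0,"rz":0},{"fingers":0,"x":0,"y":-0.009,"z":0,"rx":0,"ry":0,"rz":0},{"fingers":0,"x":0,"y":-0.014,"z":0,"rx":0,"ry":0,"rz":0},{"fingers":0,"x":0.001,"y":-0.020,"z":0,"rx":0,"ry":0,"rz":0},{"fingers":0,"x":0,"y":-0.025,"z":0,"rx":0,"ry":0,"rz":0},{"fingers":0,"x":0,"y":-0.028,"z":0,"rx":0,"ry":0,"rz":0},{"fingers":0,"x":0.001,"y":-0.028,"z":0,"rx":0,"ry":0,"rz":0},{"fingers":0,"x":0,"y":-0.028,"z":0,"rx":0,"ry":0,"rz":0}]'
python3 -m jog '[{"fingers":0,"x":0,"y":-0.028,"z":0,"rx":0,"ry":0,"rz":0},{"fingers":0,"x":0,"y":-0.028,"z":0,"rx":0,"ry":0,"rz":0},{"fingers":0,"x":0,"y":-0.028,"z":0,"rx":0,"ry":0,"rz":0},{"fingers":0,"x":0,"y":-0.025,"z":0,"rx":0,"ry":0,"rz":0},{"fingers":0,"x":0,"y":-0.021,"z":0,"rx":0,"ry":0,"rz":0},{"fingers":0,"x":0,"y":-0.016,"z":0,"rx":0,"ry":0,"rz":0},{"fingers":0,"x":0,"y":-0.011,"z":0,"rx":0,"ry":0,"rz":0},{"fingers":0,"x":0,"y":-0.007,"z":0,"rx":0,"ry":0,"rz":0}]'
python3 -m jog '[{"fingers":0,"x":0,"y":-0.006,"z":0,"rx":0,"ry":0,"rz":0},{"fingers":0,"x":0,"y":-0.003,"z":0,"rx":0,"ry":0,"rz":0},{"fingers":0,"x":0,"y":0,"z":0,"rx":0,"ry":0,"rz":0}]'
python3 - <<'E'
from h import *
delta(.5563,.170,.160,4.5)
for c in ["scene","side"]:
    p,P,C=cloud(c)
    m=sel(P,.555,.17,.12,.127,.165);print(c,"sieve",m.sum(),rect(P[m]))
    b=(abs(P[:,0]-.552)<.1)&(abs(P[:,1]-.172)<.15)
    print(c,"rail",rect(P[b&(P[:,2]>.042)&(P[:,2]<.056)]),"cross",rect(P[b&(P[:,2]>.068)&(P[:,2]<.082)]))
    for t in ["sieve","receiver_seat","receiver"]:print(t,[(np.round(q['xyz'],4),round(q['score'],2)) for q in r.landmark_of(t,c)])
    if c=="scene":cv2.imwrite("pics/s4.png",cv2.resize(p[180:390,200:420,::-1],None,fx=2.7,fy=2.7))
E
```

```text
clock: 8.07
tcp_pos: [0.5681, -0.0003, 0.2004]
orientation: [-3.139, -0.12, -0.0]
contact_force: [-0.5, -1.0, -3.4]
grip_width: 0.0134
gripper_force: 39.1
clock: 9.07
tcp_pos: [0.556, 0.1612, 0.2003]
orientation: [3.139, 0.118, 0.0]
contact_force: [0.2, -0.1, -4.9]
grip_width: 0.0133
gripper_force: 39.1
clock: 9.45
tcp_pos: [0.5555, 0.1694, 0.2003]
orientation: [3.139, 0.117, -0.0]
contact_force: [0.2, 0.6, -4.4]
grip_width: 0.0135
gripper_force: 39.1
t 9.45 tcp [0.5555 0.1694 0.2003] yaw 4.28 tilt [-0.     -0.0001] F [ 0.2  0.6 -4.4] w 0.0135
rz first -0.22 then tool shift [ 0.0008 -0.0005  0.0403]
scene sieve 2353 (array([0.5541, 0.1703]), array([0.1164, 0.1374]), 4.1)
scene rail (array([0.5548, 0.1722]), array([0.1643, 0.2569]), 4.3) cross (array([0.5547, 0.1688]), array([0.1488, 0.2536]), 4.5)
sieve [(array([ 0.3841, -0.148 , -0.0019]), 0.95), (array([0.5515, 0.1705, 0.1294]), 0.83), (array([ 0.6227, -0.3828, -0.006 ]), 0.66), (array([0.527 , 0.2145, 0.1352]), 0.59)]
receiver_seat [(array([0.5501, 0.1707, 0.0483]), 0.92), (array([0.5242, 0.1706, 0.1307]), 0.22)]
receiver [(array([ 5.546e-01,  1.715e-01, -2.000e-04]), 0.59)]
side sieve 1796 (array([0.5515, 0.1676]), array([0.1162, 0.1363]), 4.8)
side rail (array([0.5517, 0.1672]), array([0.1624, 0.2509]), 4.5) cross (array([0.5497, 0.1632]), array([0.1461, 0.2545]), 5.7)
sieve [(array([ 0.6225, -0.3831,  0.0007]), 0.69), (array([0.5529, 0.169 , 0.1293]), 0.62), (array([ 0.3801, -0.1507, -0.0024]), 0.55)]
receiver_seat [(array([0.5516, 0.1718, 0.0415]), 0.74), (array([0.5517, 0.1681, 0.1307]), 0.74)]
receiver [(array([0.5554, 0.1698, 0.001 ]), 0.85)]
```

View pics/s4.png

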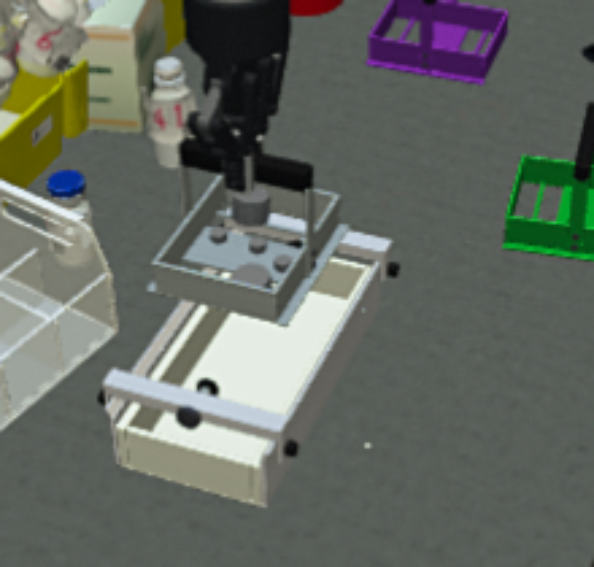

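Scene crop: sieve over the box at (245,250), aligned with the rails (340,300), all caps in. Rail and sieve centres agree within 1 mm, so lower.

```bash
python3 -m jog '[{"fingers":0,"x":0.0005,"y":0,"z":0.004,"rx":0,"ry":0,"rz":-0.2},{"fingers":0,"x":0,"y":0,"z":0.009,"rx":0,"ry":0,"rz":0},{"fingers":0,"x":0,"y":0,"z":0.014,"rx":0,"ry":0,"rz":0},{"fingers":0,"x":0,"y":0,"z":0.014,"rx":0,"ry":0,"rz":0},{"fingers":0,"x":0,"y":0,"z":0.012,"rx":0,"ry":0,"rz":0},{"fingers":0,"x":0,"y":0,"z":0.009,"rx":0,"ry":0,"rz":0},{"fingers":0,"x":0,"y":0,"z":0.005,"rx":0,"ry":0,"rz":0},{"fingers":0,"x":0,"y":0,"z":0.002,"rx":0,"ry":0,"rz":0}]'
python3 -m jog '[{"fingers":0,"x":0,"y":0,"z":0.002,"rx":0,"ry":0,"rz":0},{"fingers":0,"x":0,"y":0,"z":0.002,"rx":0,"ry":0,"rz":0},{"fingers":0,"x":0,"y":0,"z":0.001,"rx":0,"ry":0,"rz":0},{"fingers":0,"x":0,"y":0,"z":0.001,"rx":0,"ry":0,"rz":0},{"fingers":0,"x":0,"y":0,"z":0,"rx":0,"ry":0,"rz":0}]'
```

```text
clock: 10.85
tcp_pos: [0.556, 0.1697, 0.1311]
orientation: [-3.139, -0.123, -0.0]
contact_force: [0.5, -0.9, -3.7]
grip_width: 0.0133
gripper_force: 39.1
clock: 11.48
tcp_pos: [0.556, 0.1696, 0.1253]
orientation: [3.139, 0.123, 0.0]
contact_force: [0.2, 0.1, -4.1]
grip_width: 0.0135
gripper_force: 39.1
```

```bash
python3 -m jog '[{"fingers":0,"x":0,"y":0,"z":0.002,"rx":0,"ry":0,"rz":0},{"fingers":0,"x":0,"y":0,"z":0.002,"rx":0,"ry":0,"rz":0},{"fingers":0,"x":0,"y":0,"z":0.001,"rx":0,"ry":0,"rz":0},{"fingers":0,"x":0,"y":0,"z":0.001,"rx":0,"ry":0,"rz":0},{"fingers":0,"x":0,"y":0,"z":0.001,"rx":0,"ry":0,"rz":0},{"fingers":0,"x":0,"y":0,"z":0.001,"rx":0,"ry":0,"rz":0},{"fingers":0,"x":0,"y":0,"z":0,"rx":0,"ry":0,"rz":0}]'
```

```text
clock: 12.35
tcp_pos: [0.556, 0.1696, 0.1173]
orientation: [-3.139, -0.123, -0.0]
contact_force: [0.5, -0.2, -3.7]
grip_width: 0.0133
gripper_force: 39.1
```

```bash
python3 -m jog '[{"fingers":0,"x":0,"y":0,"z":0.001,"rx":0,"ry":0,"rz":0},{"fingers":0,"x":0,"y":0,"z":0,"rx":0,"ry":0,"rz":0}]'; python3 -m jog '[{"fingers":0,"x":0,"y":0,"z":0.001,"rx":0,"ry":0,"rz":0},{"fingers":0,"x":0,"y":0,"z":0,"rx":0,"ry":0,"rz":0}]'
```

```text
clock: 12.6
tcp_pos: [0.5564, 0.1698, 0.1172]
orientation: [-3.139, -0.123, -0.002]
contact_force: [-2.6, -0.6, 5.0]
grip_width: 0.0131
gripper_force: 40.4
clock: 12.85
tcp_pos: [0.5567, 0.1699, 0.1171]
orientation: [-3.139, -0.123, -0.003]
contact_force: [-4.0, -2.7, 12.2]
grip_width: 0.0131
gripper_force: 41.5
```

Seated at TCP z 0.1172. Now slide to the left (+y, tool −y), feeling for the bumper.

```bash
python3 -m jog '[{"fingers":0,"x":0,"y":-0.005,"z":-0.0005,"rx":0,"ry":0,"rz":0},{"fingers":0,"x":0,"y":-0.005,"z":0,"rx":0,"ry":0,"rz":0},{"fingers":0,"x":0,"y":-0.004,"z":0,"rx":0,"ry":0,"rz":0},{"fingers":0,"x":0,"y":0,"z":0,"rx":0,"ry":0,"rz":0}]';python3 -m jog '[{"fingers":0,"x":0,"y":-0.003,"z":0,"rx":0,"ry":0,"rz":0},{"fingers":0,"x":0,"y":0,"z":0,"rx":0,"ry":0,"rz":0}]';python3 -m jog '[{"fingers":0,"x":0,"y":-0.003,"z":0,"rx":0,"ry":0,"rz":0},{"fingers":0,"x":0,"y":0,"z":0,"rx":0,"ry":0,"rz":0}]'
```

```text
clock: 13.35
tcp_pos: [0.5563, 0.1837, 0.1172]
orientation: [-3.139, -0.123, -0.005]
contact_force: [-0.8, -1.4, 7.4]
grip_width: 0.0135
gripper_force: 40.6
clock: 13.6
tcp_pos: [0.5561, 0.1864, 0.1172]
orientation: [-3.139, -0.122, -0.005]
contact_force: [-0.4, -1.8, 7.2]
grip_width: 0.0135
gripper_force: 40.7
clock: 13.85
tcp_pos: [0.5558, 0.1893, 0.1171]
orientation: [3.139, 0.122, 0.004]
contact_force: [-0.4, -2.6, 6.8]
grip_width: 0.0133
gripper_force: 40.7
```

```bash
for i in 1; do python3 -m jog '[{"fingers":0,"x":0,"y":-0.003,"z":0,"rx":0,"ry":0,"rz":0},{"fingers":0,"x":0,"y":0,"z":0,"rx":0,"ry":0,"rz":0}]' | sed -n '2p;4p';python3 -m jog '[{"fingers":0,"x":0,"y":-0.003,"z":0,"rx":0,"ry":0,"rz":0},{"fingers":0,"x":0,"y":0,"z":0,"rx":0,"ry":0,"rz":0}]'| sed -n '2p;4p'; done
```

```text
tcp_pos: [0.5557, 0.1915, 0.1172]
contact_force: [-0.9, -3.4, 8.8]
tcp_pos: [0.5555, 0.1932, 0.1171]
contact_force: [-1.2, -7.0, 10.2]
```

```bash
python3 -m jog '[{"fingers":0,"x":0,"y":-0.003,"z":0,"rx":0,"ry":0,"rz":0},{"fingers":0,"x":0,"y":0,"z":0,"rx":0,"ry":0,"rz":0}]' | sed -n '2p;4p';python3 -m jog '[{"fingers":0,"x":0,"y":-0.002,"z":0,"rx":0,"ry":0,"rz":0},{"fingers":0,"x":0,"y":0,"z":0,"rx":0,"ry":0,"rz":0}]'| sed -n '2p;4p'
```

```text
tcp_pos: [0.5554, 0.1948, 0.1172]
contact_force: [-1.8, -10.4, 10.1]
tcp_pos: [0.5553, 0.1958, 0.1173]
contact_force: [-2.1, -12.2, 12.8]
```

Left rapped (~6 mm, contact at TCP y ≈ 0.1903). Now feel for the right one.

```bash
python3 -m jog '[{"fingers":0,"x":0,"y":0.006,"z":0,"rx":0,"ry":0,"rz":0},{"fingers":0,"x":0,"y":0.01,"z":0,"rx":0,"ry":0,"rz":0},{"fingers":0,"x":0,"y":0.014,"z":0,"rx":0,"ry":0,"rz":0},{"fingers":0,"x":0,"y":0.016,"z":0,"rx":0,"ry":0,"rz":0},{"fingers":0,"x":0,"y":0,"z":0,"rx":0,"ry":0,"rz":0},{"fingers":0,"x":0,"y":0,"z":0,"rx":0,"ry":0,"rz":0}]' | sed -n '2,4p';python3 -m jog '[{"fingers":0,"x":0,"y":0.003,"z":0,"rx":0,"ry":0,"rz":0},{"fingers":0,"x":0,"y":0,"z":0,"rx":0,"ry":0,"rz":0}]'| sed -n '2,4p';python3 -m jog '[{"fingers":0,"x":0,"y":0.003,"z":0,"rx":0,"ry":0,"rz":0},{"fingers":0,"x":0,"y":0,"z":0,"rx":0,"ry":0,"rz":0}]'| sed -n '2,4p'
```

```text
tcp_pos: [0.5587, 0.1533, 0.1172]
orientation: [3.138, 0.121, 0.005]
contact_force: [-0.2, -4.6, 8.8]
tcp_pos: [0.5588, 0.1525, 0.1172]
orientation: [-3.138, -0.123, -0.005]
contact_force: [-0.4, 1.2, 6.9]
tcp_pos: [0.559, 0.1498, 0.1172]
orientation: [-3.137, -0.124, -0.005]
contact_force: [-0.6, 2.1, 6.0]
```

```bash
for a in 1; do python3 -m jog '[{"fingers":0,"x":0,"y":0.004,"z":0,"rx":0,"ry":0,"rz":0},{"fingers":0,"x":0,"y":0,"z":0,"rx":0,"ry":0,"rz":0}]' | sed -n '2p;4p';python3 -m jog '[{"fingers":0,"x":0,"y":0.003,"z":0,"rx":0,"ry":0,"rz":0},{"fingers":0,"x":0,"y":0,"z":0,"rx":0,"ry":0,"rz":0}]'| sed -n '2p;4p';python3 -m jog '[{"fingers":0,"x":0,"y":0.003,"z":0,"rx":0,"ry":0,"rz":0},{"fingers":0,"x":0,"y":0,"z":0,"rx":0,"ry":0,"rz":0}]'| sed -n '2p;4p'; done
```

```text
tcp_pos: [0.5593, 0.1458, 0.1172]
contact_force: [0.1, 1.9, 6.8]
tcp_pos: [0.5595, 0.1429, 0.1172]
contact_force: [0.0, 2.4, 6.3]
tcp_pos: [0.5597, 0.1408, 0.1171]
contact_force: [-0.0, 4.5, 6.1]
```

```bash
python3 -m jog '[{"fingers":0,"x":0,"y":0.003,"z":0,"rx":0,"ry":0,"rz":0},{"fingers":0,"x":0,"y":0,"z":0,"rx":0,"ry":0,"rz":0}]' | sed -n '2p;4p';python3 -m jog '[{"fingers":0,"x":0,"y":0.004,"z":0,"rx":0,"ry":0,"rz":0},{"fingers":0,"x":0,"y":0,"z":0,"rx":0,"ry":0,"rz":0}]'| sed -n '1,4p'; python3 - <<'E'
from h import *
for c in ["scene","side"]:
    p,d=r.grab_frame(c)
    for t in ["small_cap_1","large_cap_1"]:print(c,t,[(np.round(q['xyz'],3).tolist(),round(q['score'],2)) for q in r.landmark_of(t,c)])
E
```

```text
tcp_pos: [0.5598, 0.139, 0.1173]
contact_force: [-0.5, 6.5, 5.4]
clock: 17.35
tcp_pos: [0.56, 0.1363, 0.1174]
orientation: [-3.133, -0.127, -0.006]
contact_force: [-1.7, 9.5, 5.7]
scene small_cap_1 [([0.556, 0.124, 0.048], 0.59), ([0.59, 0.129, 0.048], 0.47)]
scene large_cap_1 [([0.581, 0.096, 0.05], 0.58), ([0.531, 0.181, 0.049], 0.49)]
side small_cap_1 [([0.56, 0.129, 0.048], 0.52), ([0.526, 0.135, 0.051], 0.37)]
side large_cap_1 [([0.534, 0.183, 0.049], 0.5), ([0.583, 0.097, 0.05], 0.4)]
```

Right rapped (~5 mm, contact ≈ 0.1415). Caps drift toward −y. I ratchet them: gentle return, quick stop near the right bumper.

```bash
python3 -m jog '[{"fingers":0,"x":0,"y":-0.005,"z":0,"rx":0,"ry":0,"rz":0},{"fingers":0,"x":0,"y":-0.009,"z":0,"rx":0,"ry":0,"rz":0},{"fingers":0,"x":0,"y":-0.012,"z":0,"rx":0,"ry":0,"rz":0},{"fingers":0,"x":0,"y":-0.012,"z":0,"rx":0,"ry":0,"rz":0},{"fingers":0,"x":0,"y":-0.009,"z":0,"rx":0,"ry":0,"rz":0},{"fingers":0,"x":0,"y":-0.006,"z":0,"rx":0,"ry":0,"rz":0},{"fingers":0,"x":0,"y":-0.003,"z":0,"rx":0,"ry":0,"rz":0},{"fingers":0,"x":0,"y":0,"z":0,"rx":0,"ry":0,"rz":0}]' | sed -n '2,4p'
python3 -m jog '[{"fingers":0,"x":0,"y":0.008,"z":0,"rx":0,"ry":0,"rz":0},{"fingers":0,"x":0,"y":0.015,"z":0,"rx":0,"ry":0,"rz":0},{"fingers":0,"x":0,"y":0.022,"z":0,"rx":0,"ry":0,"rz":0}]' | sed -n '2,4p'
python3 -m jog '[{"fingers":0,"x":0,"y":0,"z":0,"rx":0,"ry":0,"rz":0}]' | sed -n '2,4p'
python3 - <<'E'
from h import *
for c in ["scene","side"]:
    p,d=r.grab_frame(c)
    for t in ["small_cap_1","large_cap_1"]:print(c,t,[(np.round(q['xyz'],3).tolist(),round(q['score'],2)) for q in r.landmark_of(t,c)])
delta(.5,.1,.1,4.5)
E
```

```text
tcp_pos: [0.556, 0.1872, 0.1172]
orientation: [3.139, 0.122, 0.004]
contact_force: [-0.2, -2.5, 8.7]
tcp_pos: [0.5593, 0.1447, 0.1172]
orientation: [-3.136, -0.127, -0.005]
contact_force: [-1.4, 2.0, 6.4]
tcp_pos: [0.5597, 0.1415, 0.1172]
orientation: [-3.139, -0.12, -0.005]
contact_force: [-0.3, -1.5, 7.9]
scene small_cap_1 [([0.558, 0.125, 0.049], 0.6), ([0.527, 0.136, 0.047], 0.46), ([0.592, 0.132, 0.045], 0.35)]
scene large_cap_1 [([0.581, 0.099, 0.052], 0.62), ([0.53, 0.187, 0.051], 0.44)]
side small_cap_1 [([0.559, 0.132, 0.045], 0.4), ([0.526, 0.136, 0.05], 0.37), ([0.78, -0.077, 0.003], 0.31)]
side large_cap_1 [([0.534, 0.185, 0.049], 0.5)]
t 19.45 tcp [0.5596 0.1421 0.1171] yaw 4.45 tilt [ 0.003  -0.0002] F [-0.6 -3.2  8.6] w 0.0134
rz first -0.05 then tool shift [-0.0627  0.0373  0.0171]
```

```bash
python3 -m jog '[{"fingers":0,"x":0,"y":-0.004,"z":0,"rx":0,"ry":0,"rz":0},{"fingers":0,"x":0,"y":-0.008,"z":0,"rx":0,"ry":0,"rz":0},{"fingers":0,"x":0,"y":-0.011,"z":0,"rx":0,"ry":0,"rz":0},{"fingers":0,"x":0,"y":-0.011,"z":0,"rx":0,"ry":0,"rz":0},{"fingers":0,"x":0,"y":-0.007,"z":0,"rx":0,"ry":0,"rz":0},{"fingers":0,"x":0,"y":-0.004,"z":0,"rx":0,"ry":0,"rz":0},{"fingers":0,"x":0,"y":-0.001,"z":0,"rx":0,"ry":0,"rz":0},{"fingers":0,"x":0,"y":0,"z":0,"rx":0,"ry":0,"rz":0}]' | sed -n '2,4p'
python3 -m jog '[{"fingers":0,"x":0,"y":0.006,"z":0,"rx":0,"ry":0,"rz":0},{"fingers":0,"x":0,"y":0.015,"z":0,"rx":0,"ry":0,"rz":0},{"fingers":0,"x":0,"y":0.028,"z":0,"rx":0,"ry":0,"rz":0}]' | sed -n '2,4p'
python3 -m jog '[{"fingers":0,"x":0,"y":0,"z":0,"rx":0,"ry":0,"rz":0}]' | sed -n '2,4p'
python3 - <<'E'
from h import *
for c in ["scene","side"]:
    p,d=r.grab_frame(c)
    cv2.imwrite(f"pics/k5{c}.png",cv2.resize((p[220:330,240:360] if c=="scene" else p[150:270,225:345])[:,:,::-1],None,fx=5,fy=5))
    for t in ["small_cap_1","large_cap_1"]:print(c,t,[(np.round(q['xyz'],3).tolist(),round(q['score'],2)) for q in r.landmark_of(t,c)])
delta(.5,.1,.1,4.5)
E
```

```text
tcp_pos: [0.5559, 0.1878, 0.1171]
orientation: [3.139, 0.122, 0.004]
contact_force: [0.1, -2.6, 8.2]
tcp_pos: [0.5595, 0.1424, 0.1172]
orientation: [-3.136, -0.128, -0.006]
contact_force: [-0.9, 3.1, 9.1]
tcp_pos: [0.5599, 0.1394, 0.1171]
orientation: [-3.138, -0.121, -0.005]
contact_force: [0.5, 3.0, 6.2]
scene small_cap_1 [([0.558, 0.117, 0.048], 0.6), ([0.529, 0.127, 0.046], 0.5), ([0.592, 0.123, 0.04], 0.36)]
scene large_cap_1 [([0.533, 0.181, 0.052], 0.46), ([0.581, 0.097, 0.048], 0.41)]
side small_cap_1 [([0.528, 0.129, 0.049], 0.39)]
side large_cap_1 [([0.582, 0.096, 0.052], 0.61)]
t 21.25 tcp [0.5598 0.1404 0.1172] yaw 4.51 tilt [0.0033 0.0013] F [-0.   0.8  6.7] w 0.0131
rz first 0.01 then tool shift [-0.0628  0.0356  0.0172]
```

View pics/k5scene.png

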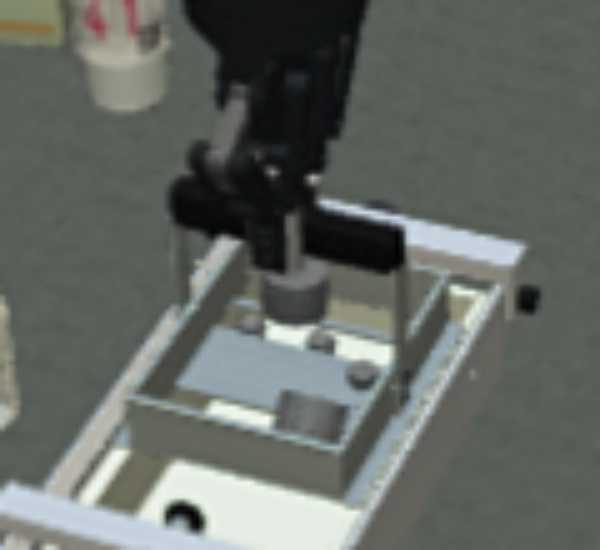

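The crop shows the three small caps at (250,322), (320,340), (360,375), near the −y edge of the strip; large caps at (295,295) and (312,415). Once more the same stroke.

```bash
for i in 1 2; do python3 -m jog '[{"fingers":0,"x":0,"y":-0.004,"z":0,"rx":0,"ry":0,"rz":0},{"fingers":0,"x":0,"y":-0.008,"z":0,"rx":0,"ry":0,"rz":0},{"fingers":0,"x":0,"y":-0.012,"z":0,"rx":0,"ry":0,"rz":0},{"fingers":0,"x":0,"y":-0.012,"z":0,"rx":0,"ry":0,"rz":0},{"fingers":0,"x":0,"y":-0.008,"z":0,"rx":0,"ry":0,"rz":0},{"fingers":0,"x":0,"y":-0.004,"z":0,"rx":0,"ry":0,"rz":0},{"fingers":0,"x":0,"y":-0.001,"z":0,"rx":0,"ry":0,"rz":0},{"fingers":0,"x":0,"y":0,"z":0,"rx":0,"ry":0,"rz":0}]' | sed -n '2p;4p'
python3 -m jog '[{"fingers":0,"x":0,"y":0.006,"z":0,"rx":0,"ry":0,"rz":0},{"fingers":0,"x":0,"y":0.015,"z":0,"rx":0,"ry":0,"rz":0},{"fingers":0,"x":0,"y":0.028,"z":0,"rx":0,"ry":0,"rz":0},{"fingers":0,"x":0,"y":0,"z":0,"rx":0,"ry":0,"rz":0}]' | sed -n '2p;4p'; done
python3 - <<'E'
from h import *
for c in ["scene","side"]:
    p,d=r.grab_frame(c)
    cv2.imwrite(f"pics/k6{c}.png",cv2.resize((p[220:330,240:360] if c=="scene" else p[150:270,225:345])[:,:,::-1],None,fx=5,fy=5))
    for t in ["small_cap_1","large_cap_1"]:print(c,t,[(np.round(q['xyz'],3).tolist(),round(q['score'],2)) for q in r.landmark_of(t,c)])
delta(.5,.1,.1,4.5)
E
```

```text
tcp_pos: [0.556, 0.1878, 0.1172]
contact_force: [-0.6, -2.7, 8.2]
tcp_pos: [0.5599, 0.1394, 0.1172]
contact_force: [-0.4, 4.4, 5.4]
tcp_pos: [0.556, 0.1878, 0.1172]
contact_force: [0.1, -2.9, 8.8]
tcp_pos: [0.5599, 0.1394, 0.1172]
contact_force: [0.5, 3.4, 5.9]
scene small_cap_1 [([0.534, 0.179, 0.053], 0.33)]
scene large_cap_1 [([0.533, 0.181, 0.054], 0.58), ([0.579, 0.096, 0.052], 0.53)]
side small_cap_1 [([0.532, 0.102, 0.016], 0.39)]
side large_cap_1 [([0.533, 0.182, 0.047], 0.59), ([0.58, 0.1, 0.048], 0.48)]
t 24.55 tcp [0.5598 0.1404 0.1172] yaw 4.51 tilt [0.0033 0.0013] F [0.3 1.1 6.8] w 0.0132
rz first 0.01 then tool shift [-0.0628  0.0356  0.0172]
```

```bash
cat > look.py <<'E'
from h import *
import sys
I=[]
for c in ["scene","side"]:
    p,d=r.grab_frame(c)
    I.append(cv2.resize((p[225:370,230:355] if c=="scene" else p[165:270,240:330])[:,:,::-1],(400,464 if c=="scene" else 467)) [:464])
    for t in ["small_cap_1","large_cap_1"]:print(c,t,[(np.round(q['xyz'],3).tolist(),round(q['score'],2)) for q in r.landmark_of(t,c)])
cv2.imwrite(sys.argv[1],np.hstack(I))
E
python3 -m jog '[{"fingers":0,"x":0,"y":-0.005,"z":0,"rx":0,"ry":0,"rz":0},{"fingers":0,"x":0,"y":-0.01,"z":0,"rx":0,"ry":0,"rz":0},{"fingers":0,"x":0,"y":-0.014,"z":0,"rx":0,"ry":0,"rz":0},{"fingers":0,"x":0,"y":-0.014,"z":0,"rx":0,"ry":0,"rz":0},{"fingers":0,"x":0,"y":-0.01,"z":0,"rx":0,"ry":0,"rz":0},{"fingers":0,"x":0,"y":-0.005,"z":0,"rx":0,"ry":0,"rz":0},{"fingers":0,"x":0,"y":-0.002,"z":0,"rx":0,"ry":0,"rz":0},{"fingers":0,"x":0,"y":0,"z":0,"rx":0,"ry":0,"rz":0}]' | sed -n '2p;4p'
python3 look.py pics/L.png
```

```text
tcp_pos: [0.5554, 0.1951, 0.1172]
contact_force: [-1.4, -10.9, 12.6]
scene small_cap_1 [([0.558, 0.101, 0.012], 0.39)]
scene large_cap_1 [([0.528, 0.236, 0.051], 0.57), ([0.576, 0.153, 0.049], 0.53)]
side small_cap_1 [([0.527, 0.104, 0.013], 0.44)]
side large_cap_1 [([0.578, 0.152, 0.05], 0.54), ([0.53, 0.234, 0.049], 0.44)]
```

View pics/L.png

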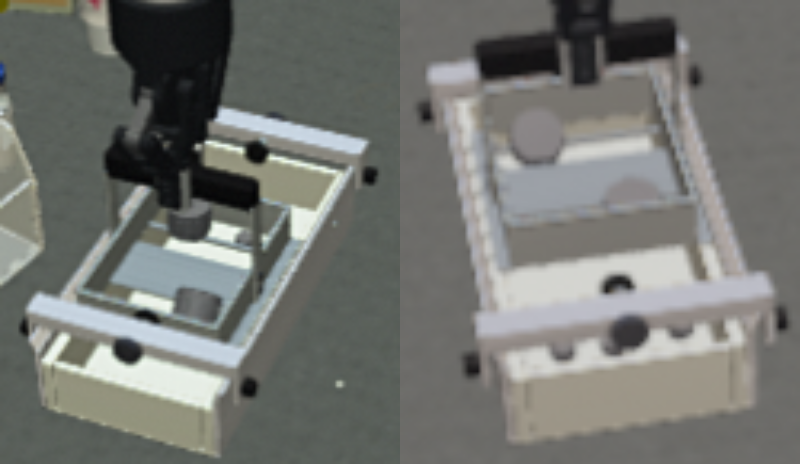

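The picture shows all three small caps on the box floor beneath the right bar (side view (563,348), (612,345), (682,328)), and both large caps in the sieve. One last right rap, then back to centre.

```bash
python3 -m jog '[{"fingers":0,"x":0,"y":0.006,"z":0,"rx":0,"ry":0,"rz":0},{"fingers":0,"x":0,"y":0.012,"z":0,"rx":0,"ry":0,"rz":0},{"fingers":0,"x":0,"y":0.016,"z":0,"rx":0,"ry":0,"rz":0},{"fingers":0,"x":0,"y":0.016,"z":0,"rx":0,"ry":0,"rz":0},{"fingers":0,"x":0,"y":0.01,"z":0,"rx":0,"ry":0,"rz":0},{"fingers":0,"x":0,"y":0.005,"z":0,"rx":0,"ry":0,"rz":0},{"fingers":0,"x":0,"y":0.002,"z":0,"rx":0,"ry":0,"rz":0},{"fingers":0,"x":0,"y":0,"z":0,"rx":0,"ry":0,"rz":0}]' | sed -n '2p;4p'
python3 -m jog '[{"fingers":0,"x":0,"y":-0.004,"z":0,"rx":0,"ry":0,"rz":0},{"fingers":0,"x":0,"y":-0.008,"z":0,"rx":0,"ry":0,"rz":0},{"fingers":0,"x":0,"y":-0.01,"z":0,"rx":0,"ry":0,"rz":0},{"fingers":0,"x":0,"y":-0.008,"z":-0.0005,"rx":0,"ry":0,"rz":0},{"fingers":0,"x":0,"y":-0.004,"z":-0.0005,"rx":0,"ry":0,"rz":0},{"fingers":0,"x":0,"y":-0.002,"z":0,"rx":0,"ry":0,"rz":0},{"fingers":0,"x":0,"y":0,"z":0,"rx":0,"ry":0,"rz":0}]'
```

```text
tcp_pos: [0.56, 0.1372, 0.1174]
contact_force: [-0.9, 7.6, 6.9]
clock: 27.72
tcp_pos: [0.5565, 0.1685, 0.1172]
orientation: [3.139, 0.123, 0.001]
contact_force: [-0.3, -1.8, 6.2]
grip_width: 0.0133
gripper_force: 40.5
```

```bash
python3 -m jog '[{"fingers":0.016,"x":0,"y":0,"z":0,"rx":0,"ry":0,"rz":0},{"fingers":0.025,"x":0,"y":0,"z":0,"rx":0,"ry":0,"rz":0},{"fingers":0.04,"x":0,"y":0,"z":0,"rx":0,"ry":0,"rz":0},{"fingers":0.05,"x":0,"y":0,"z":0,"rx":0,"ry":0,"rz":0},{"fingers":0.05,"x":0,"y":0,"z":0,"rx":0,"ry":0,"rz":0},{"fingers":0.05,"x":0,"y":0,"z":0,"rx":0,"ry":0,"rz":0}]'
python3 -m jog '[{"fingers":0.05,"x":0,"y":0,"z":-0.005,"rx":0,"ry":0,"rz":0},{"fingers":0.05,"x":0,"y":0,"z":-0.015,"rx":0,"ry":0,"rz":0},{"fingers":0.05,"x":0,"y":0,"z":-0.03,"rx":0,"ry":0,"rz":0},{"fingers":0.05,"x":0,"y":0,"z":-0.04,"rx":0,"ry":0,"rz":0},{"fingers":0.05,"x":0,"y":0,"z":-0.04,"rx":0,"ry":0,"rz":0},{"fingers":0.05,"x":0,"y":0,"z":-0.02,"rx":0,"ry":0,"rz":0},{"fingers":0.05,"x":0,"y":0,"z":0,"rx":0,"ry":0,"rz":0},{"fingers":0.05,"x":0,"y":0,"z":0,"rx":0,"ry":0,"rz":0}]'
python3 - <<'E'
from h import *
I=[]
for c in ["scene","wrist"]:
    p,d=r.grab_frame(c)
    I.append(cv2.resize((p[200:370,230:370] if c=="scene" else p)[:,:,::-1],(400,480 if c=="scene" else 300)))
    for t in ["small_cap_1","large_cap_1","sieve","saline_41","vial_21"]:print(c,t,[(np.round(q['xyz'],3).tolist(),round(q['score'],2)) for q in r.landmark_of(t,c)])
I[1]=np.vstack([I[1],np.zeros((180,400,3),np.uint8)])
cv2.imwrite("pics/end.png",np.hstack(I))
E
```

```text
clock: 28.48
tcp_pos: [0.556, 0.1686, 0.1168]
orientation: [-3.139, -0.123, -0.0]
contact_force: [0.4, -0.5, 0.4]
grip_width: 0.0501
gripper_force: 0.0
clock: 29.48
tcp_pos: [0.5555, 0.1684, 0.2662]
orientation: [3.139, 0.123, -0.001]
contact_force: [-1.1, 0.4, -1.3]
grip_width: 0.0498
gripper_force: 0.0
scene small_cap_1 []
scene large_cap_1 [([0.576, 0.124, 0.051], 0.54), ([0.525, 0.209, 0.053], 0.48)]
scene sieve [([0.552, 0.168, 0.046], 0.83), ([0.382, -0.147, -0.0], 0.65), ([0.625, -0.384, -0.004], 0.64), ([0.553, 0.172, 0.049], 0.5)]
scene saline_41 [([0.779, -0.081, -0.001], 0.89)]
scene vial_21 [([0.781, 0.093, 0.002], 0.77)]
wrist small_cap_1 [([0.534, 0.103, 0.019], 0.71), ([0.599, 0.108, 0.011], 0.46), ([0.557, 0.107, 0.012], 0.42)]
wrist large_cap_1 [([0.531, 0.209, 0.048], 0.78), ([0.535, 0.105, 0.019], 0.64), ([0.555, 0.172, 0.134], 0.59), ([0.578, 0.12, 0.048], 0.56)]
wrist sieve [([0.382, -0.147, 0.0], 0.7), ([0.557, 0.17, 0.046], 0.62)]
wrist saline_41 []
wrist vial_21 []
```

View pics/end.png

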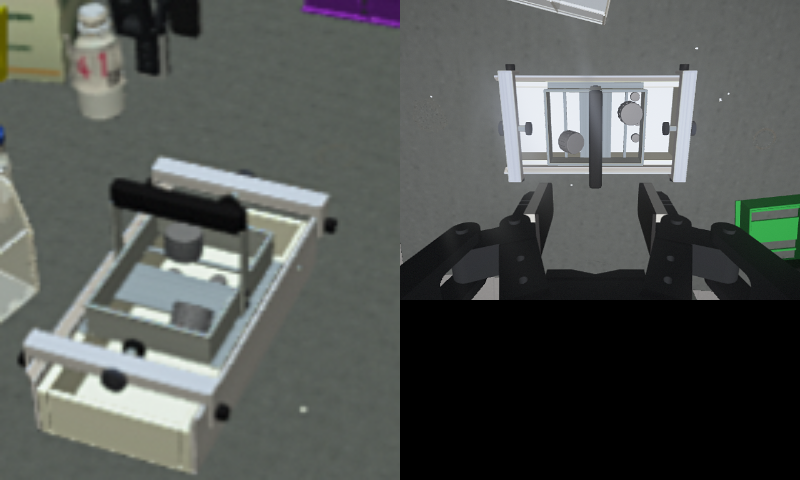

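The sieve is seated on the rails with both large caps at wrist-view (571,142) and (630,113). The three small caps are detected at z ≈ 0.01–0.02, on the box floor. The bottle and vial have not moved. Handing in.

```bash
python3 -c "
from bench import r
print(r.hand_in())"
```

```text
the job is handed in; nothing more can be done
None
```

The job is handed in at about 30 s: the sieve rests released on the rails with both large caps in it, all three small caps are in the box, the left then the right bumper were rapped by an estimated 4–7 mm, and the bottle and vial did not move.

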